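Put the spray-can tray home and shut the bench cabinet

TASK

Close up the steel cabinet on the bench: with the fingertips push the rolled-out tray fully home, keeping the cans in it standing, and then push the door fully shut. Do not lift the cans, and leave the things on the bench where they are.

Things in the scene. Friction and masses are not known exactly. Their poses are not given: they have to be found in the camera images.
- cabinet: grey sheet-steel cabinet, fixed on the bench at the robot's left, 280 deep x 260 wide x 270 mm high, open front turned roughly to the robot's right. Origin: centre of its underside, on the bench. Own axes: -x straight out of the front, +y to the hinge side (nearer the robot), z up. Front edges of the walls at x = -140 mm; opening 244 wide, 22 to 258 mm above the bench.
- tray (a joint): how far the steel roll-out tray is pulled out, in m along the cabinet's -x: 0 = fully home against its stop (front panel then 6 mm inside the cabinet's front edges), 0.17 = all the way out. Slides with about 1.5 N of friction, stays where it is left. Three loose cans stand in it.
- tray_front (a point): centre of the outer face of the tray's flat front panel (205 wide, 65 high, from 30 to 95 mm above the bench; this point is 62.5 mm up). Moves with the tray; axes as the cabinet's, so +x is the way home. The tray floor is 40 mm above the bench, its side walls reach 72 mm.
- door (a joint): opening angle of the cabinet's door in rad: 0 = shut, against its stop, about 1.57 = standing straight out from the cabinet, 1.95 = wide open stop. Seen from above it turns clockwise as it opens. Friction hinge (0.1 N m): the door stays where it is left; no latch.
- door_hinge (a point): on the upright hinge line, level with the door's top edge (268 mm above the bench); at x = -158, y = +129 mm in the cabinet's frame. Turns with the door: -y runs along the door to its free edge, -x points out of its outer face, z up. The outer face lies at x = 0; the panel is 16 mm thick, 1 to 257 mm from the hinge line, 8 to 268 mm above the bench.
- door_mid (a point): middle of the top edge of the door's outer face, 129 mm from the hinge line and 268 mm above the bench; turns with the door, axes as door_hinge. The outer face carries an upright bar handle 232 mm from the hinge line, 33 mm proud, 80 to 170 mm above the bench.
- tall_can: slim spray can with a black cap, 53 mm across, 190 mm high, 0.2 to 0.4 kg, standing loose in the tray. Origin: centre of its foot, z up.
- short_can: stouter white spray can with a grey cap, 65 mm across, 150 mm high, 0.2 to 0.4 kg, standing loose in the tray. Origin: centre of its foot, z up.
- tin: round lidded tin, 74 mm across, 85 mm high, 0.25 to 0.5 kg, standing loose in the tray. Origin: centre of its foot, z up.
- bench_can: white spray can with a black cap, 65 mm across, 205 mm high, standing on the open bench beside the cabinet, on its hinge side. Origin: centre of its foot. Bystander.
- putty_tin: flat tin, 100 mm across, 70 mm high, on the bench to the right. Origin: centre of its foot. Bystander.
- wrench: steel open-ended wrench lying on the bench to the right. Origin: under its middle. Bystander.
- wire_spool: copper wire spool standing on its flange, 80 mm across, 50 mm high, on the bench at the far right. Origin: centre of its foot. Bystander.
- bolt: steel bolt standing on its head on the bench to the right, 25 mm across, 66 mm high. Origin: centre of its foot. Bystander.

How it is judged (in metres and radians):
On the way, in this order (a step that is already met when the one before it is completed fails the run):
1. the tray is fully home (within 8 mm of its stop) while the door still stands open (value of joint tray below 0.008 m and value of joint door above 1 rad), for 0.2 s.
2. the door is fully shut (within 0.03 rad, 8 mm at its free edge) (value of joint door below 0.03 rad), for 0.2 s.
At the end, for the whole second after the job is handed in: Tray within 8 mm of its stop; door within 0.03 rad of shut (8 mm at its free edge) and at rest; both spray cans and the tin upright (within 0.2 rad) on the tray floor; the five things on the bench within 30 mm of where they were, bench can and bolt upright (value of joint tray below 0.008 m and value of joint door below 0.03 rad and velocity of joint door below 0.05 rad/s and angle between each of tall_can, short_can, tin, bench_can, bolt's own z axis and vertical below 0.2 rad and z of tall_can in the frame of cabinet between 0.03 and 0.05 m and z of short_can in the frame of cabinet between 0.03 and 0.05 m and z of tin in the frame of cabinet between 0.03 and 0.05 m and distance of each of bench_can, putty_tin, wrench, wire_spool, bolt from where it was at the start of the episode below 0.03 m); the robot touches nothing.
It fails at once if a can or the tin in the tray is lifted more than 15 mm (z of any of tall_can, short_can, tin in the frame of cabinet above 0.055 m).
It fails at once if a can or the tin in the tray is tipped over (angle between any of tall_can, short_can, tin's own z axis and vertical above 0.5 rad).
It fails at once if a thing on the bench is pushed away or lifted (more than 30 mm) (distance of any of bench_can, putty_tin, wrench, wire_spool, bolt from where it was at the start of the episode above 0.03 m).
It also fails if it takes over 51 s, if anything falls off the work surface, if the arm or the gripper's body presses on something with over 40 N, if the wrist force passes 120 N, or if a joint passes its speed limit or range.

ROBOT

A 6-joint arm with a two-finger parallel gripper is mounted at the origin on the work surface. World frame = base frame: x ahead of the robot, y to its left, z up, the work surface at z = 0. Lengths are in mm, angles in rad, forces in N, time in s.
With the tool pointing down it reaches from about 300 to 775 mm from the base axis. Payload 14.6 kg.
Tool frame: the origin (TCP) lies midway between the tips of the shut fingers; the grasp point (between the pads) lies 19 mm behind it (manip.grip_depth is the distance from the TCP to the grasp point, in mm); x points along the fingers, y is the direction in which the jaws open and shut, and the axes are right-handed (so a half turn about x gives the same grasp; the last joint's range is limited). The gripper opens to 94 mm and grips with 3 to 60 N. Pads are 16 mm wide; open, the fingers measure 119 mm over their backs; the gripper's body (75 mm by 177 mm) begins 78 mm behind the grasp point.
Start: joints at [-1.326, 0.3, 1.521, -0, 1.321, -0.067], TCP at [168.718, -523.473, 205.446] pointing down, gripper open.
Joint ranges: [-3.03, 3.03], [-0.79, 2.21], [0.23, 2.52], [-1.04, 4.18], [0, 3.07], [-2.55, 2.55]. Speed limits (rad/s): [2.22, 2.22, 2.57, 3.14, 3.14, 3.14].

INTERFACE

Orientations are given as [roll, pitch, yaw] about the fixed x, y, z axes, in that order (R = Rz(yaw) Ry(pitch) Rx(roll)).
In Python, from cell import readout, cams, ticket, manip gives the robot as it stands. The module is installed in compiled form; this text tells all that it offers.
- The arm moves only by the tool apply_moves, never from a script. Its argument "plan" is one flat list of numbers, 7 for each row, row after row: the turn, a rotation vector about the tool's x, y, z in rad, then the shift along the tool's x, y, z in m, then the opening in per cent of the stroke, from 0 (shut) to 100 (fully open). In form: [wx, wy, wz, x, y, z, fingers, wx, wy, wz, x, y, z, fingers, ...]. A call has 1 to 5 rows; each row shifts and turns the commanded pose from where the row before left it, along the tool's axes as they then stand; what a row does not reach is not made up. A row lasts 1/8 s, in which the tool goes at most 62.5 mm and 10.7 degrees, less where a joint would pass 70% of its speed; a pose out of reach is approached as far as the arm can. A call with a gripper value outside its range is refused whole. The fingers move at their own pace and stop on an object; "force" is the grip in N (left out, the last holds). Time passes only in rows, so rows that do not move let the fingers close. It gives the time, the measured TCP pose, the force and the opening at its end, in the units of the state.
- readout.read_state(): the state, without advancing time (a new reading comes with each control period).
- cams.camera(name): name is "scene" or "top" or "wrist"; returns a dict with "image" (480x640x3 uint8, red, green, blue), "fovy" (degrees; the focal length in pixels is half the picture's height over the tangent of half this angle, whatever the lens; pixels are square), "cx", "cy" (the principal point, pixels), "position" and "orientation" of the camera in the world; the wrist camera has in their place "T_tool_cam" (4x4, takes a point from camera to tool coordinates, whose origin is the TCP and whose axes are the tool frame's). Camera axes: x right, y down, z forward; pixel columns grow to the right and rows downward; lengths in mm; the calibration is good to about 2 mm. A picture is of the moment at which its call begins: read the wrist's pose just before it. There is no depth.
- ticket.sign_off(): hands the job in, once; it reports no verdict.
The state is a dict: "clock": time; "joints": joint angles; "qd": joint speeds; "effort": joint torques, N m; "eef_pos": TCP position; "eef_rot": TCP orientation; "wrist_force": force on the tool from outside, world axes, zero at the start; "moment": the same for the moment, N m; "finger_gap": finger opening in mm.
Only numpy, scipy, OpenCV 4.12 (cv2) and the standard library are available. Lean on these libraries where they do the work, as an engineer would, in place of code of your own. Each camera call takes 0.05 s, during which the arm holds its last target.

## Working session

There is one attempt and no reset: what is moved stays moved. The work goes in short steps, Python scripts to look and compute and a tool call to move; the robot and the scene stay as the last step left them, time stands still between calls to the robot, and variables do not carry over. Pictures are saved under pics/ and viewed, and the job is handed in when it is done.

Besides the shell and the picture viewer there is one more tool, called after "Call:" by a JSON object that holds its "fn" and its "kwargs", one argument or row to a line. apply_moves: Moves the arm, as the interface text tells. Its arguments: {"type":"object","properties":{"plan":{"type":"array","items":{"type":"number"}},"force":{"type":"number"}},"required":["plan"]}

```bash
mkdir -p pics; python3 - <<'E'
from cell import readout,cams,manip
import cv2,numpy as np
print(readout.read_state())
for n in ["scene","top"]:
    c=cams.camera(n); cv2.imwrite(f"pics/{n}0.png",c["image"][:,:,::-1]); print({k:v for k,v in c.items() if k!="image"})
print(manip.grip_depth)
E
```

```text
{'clock': 0.0, 'joints': array([-1.32557705e+00,  3.00473171e-01,  1.52160739e+00,  1.51021497e-05,
        1.32069150e+00, -6.65859344e-02]), 'qd': array([ 0.00045414, -0.00051041, -0.00157829, -0.00124157, -0.00045791,
        0.00086188]), 'effort': array([ 2.26322649e-03, -5.31804550e+01, -3.52736878e+01,  7.08976644e-02,
        2.43814825e-02, -1.01739654e-04]), 'eef_pos': array([ 168.66975377, -523.21286436,  204.87406338]), 'eef_rot': array([-1.64978425,  1.56961682,  1.80360987]), 'wrist_force': array([-0.19871358,  0.79026097, -0.64078809]), 'moment': array([ 0.0211175 , -0.01803544, -0.01072399]), 'finger_gap': 94.23346253351049}
{'fovy': 54.70706999589402, 'cx': 316.71653165025685, 'cy': 245.58355154032975, 'position': array([ 464.73605088, -384.39664595, 1128.62278035]), 'orientation': array([-2.81669356e+00, -3.49626452e-04, -3.31515757e-01])}
{'fovy': 56.07007701210972, 'cx': 312.1482991259489, 'cy': 233.62218773061738, 'position': array([ 401.30171329, -110.72183403, 1244.70498056]), 'orientation': array([-2.98211545,  0.00757365, -1.54535677])}
18.8
```

View pics/scene0.png

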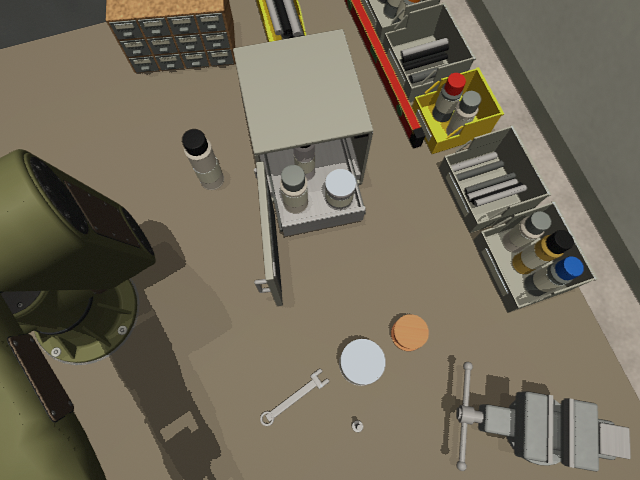

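View pics/top0.png

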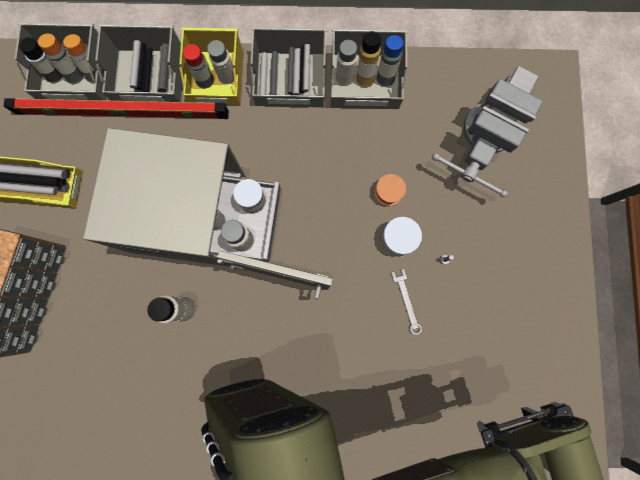

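```bash
cat > h.py <<'E'
import numpy as np,cv2
from scipy.spatial.transform import Rotation as R
from scipy.optimize import least_squares
C={'scene':(54.70706999589402,316.71653165,245.58355154,[464.73605088,-384.39664595,1128.62278035],[-2.81669356,-3.49626452e-04,-3.31515757e-01]),
'top':(56.07007701,312.1482991259489,233.62218773,[401.30171329,-110.72183403,1244.70498056],[-2.98211545,0.00757365,-1.54535677])}
def par(n):
    f,cx,cy,p,o=C[n]; return 240/np.tan(np.radians(f)/2),cx,cy,np.array(p),R.from_euler('xyz',o).as_matrix()
def px(n,u,v,z):
    f,cx,cy,p,M=par(n); d=M@np.array([(u-cx)/f,(v-cy)/f,1]); return p+d*(z-p[2])/d[2]
def proj(n,P):
    f,cx,cy,p,M=par(n); q=(np.atleast_2d(P)-p)@M; return np.c_[cx+f*q[:,0]/q[:,2],cy+f*q[:,1]/q[:,2]]
E
python3 - <<'E'
import cv2
a=cv2.imread('pics/top0.png')[110:320,70:345]; cv2.imwrite('pics/topz.png',cv2.resize(a,None,fx=2.85,fy=2.85,interpolation=cv2.INTER_CUBIC))
a=cv2.imread('pics/scene0.png')[20:310,170:390]; cv2.imwrite('pics/scz.png',cv2.resize(a,None,fx=2,fy=2,interpolation=cv2.INTER_CUBIC))
E
```

```text
(no output)
```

View pics/topz.png

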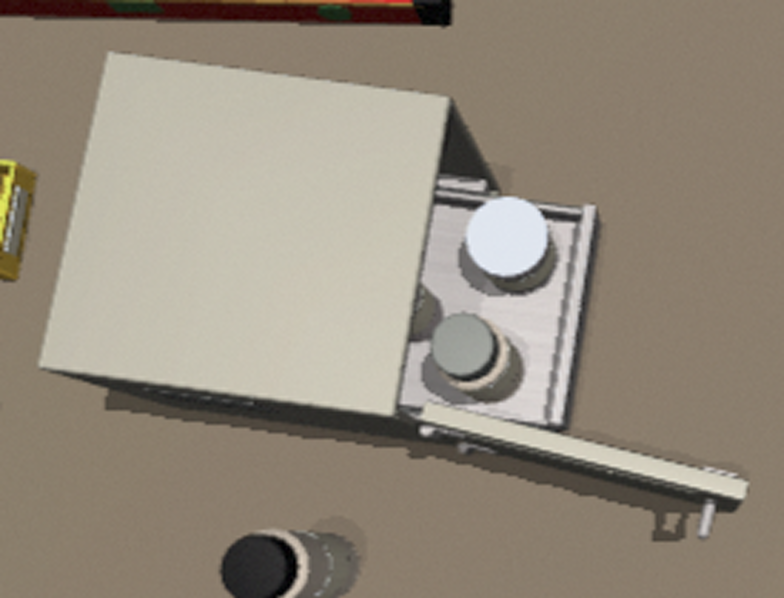

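View pics/scz.png

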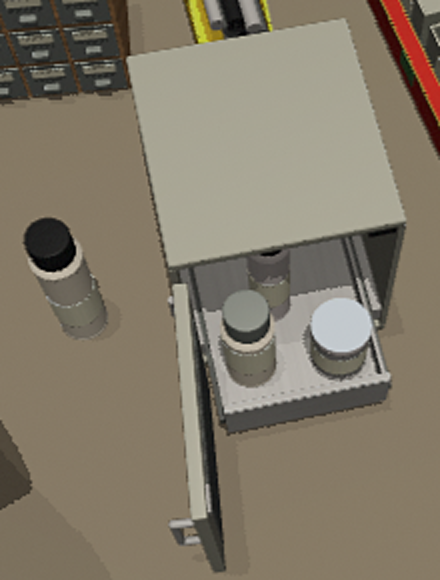

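```bash
cat > fit.py <<'E'
from h import *
tz=lambda u,v:(u/2.85+70-.5*(1-1/2.85),v/2.85+110-.5*(1-1/2.85)); sz=lambda u,v:(u/2+170-.25,v/2+20-.25)
roof=np.array([[140,-130,270],[-140,-130,270],[-140,130,270],[140,130,270.]])
ob=[('top',tz(*p),q) for p,q in zip([(108,52),(452,98),(395,414),(41,368)],roof)]
ob+=[('scene',sz(*p),q) for p,q in zip([(347,20),(404,220),(166,266),(128,60)],roof)]
def door(th,x,y,z):
    c,s=np.cos(-th),np.sin(-th); return np.array([-158+c*x-s*y,129+s*x+c*y,z])
def cab(p,q): c,s=np.cos(p[2]),np.sin(p[2]); return np.array([p[0]+c*q[0]-s*q[1],p[1]+s*q[0]+c*q[1],q[2]])
dob=[('top',tz(748,481),(16,-257,268)),('top',tz(742,500),(0,-257,268)),('scene',sz(191,515),(0,-257,268)),('scene',sz(209,514),(16,-257,268)),('scene',sz(175,287),(0,-1,268))]
tob=[('top',tz(599,207),-102.5),('scene',sz(388,378),-102.5),('scene',sz(222,417),102.5),('top',tz(567,427),102.5)]
def res(p):
    r=[]
    for n,uv,q in ob: r.append(proj(n,cab(p,q))[0]-uv)
    for n,uv,q in dob: r.append(proj(n,cab(p,door(p[3],*q)))[0]-uv)
    for n,uv,y in tob: r.append(proj(n,cab(p,[-134-p[4],y,95]))[0]-uv)
    return np.concatenate(r)
if __name__=='__main__':
    s=least_squares(res,[500,350,1.4,1.4,.1*1000],loss='soft_l1',x_scale=[10,10,.1,.1,10]); p=s.x
    print(p); print(res(p).reshape(-1,2).round(1))
    np.save('p.npy',p)
    print('tray front',cab(p,[-134-p[4],0,62.5]),'hinge',cab(p,door(p[3],0,0,268)),'free',cab(p,door(p[3],0,-257,268)))
    for nm,u,v,z in [('bench',163,309,205),('putty',403,236,70),('spool',391,190,50),('bolt',446,259,66),('wr1',398,272,5),('wr2',416,328,5)]: print(nm,px('top',u,v,z).round())
    for nm,u,v,z in [('short',465,345,190),('tin',507,237,125)]:
        w=px('top',*tz(u,v),z); c,s=np.cos(p[2]),np.sin(p[2]);d=w[:2]-p[:2];print(nm,w.round(),'cab',c*d[0]+s*d[1],-s*d[0]+c*d[1])
E
python3 fit.py
```

```text
[646.25444749 250.14545588   1.45302464   1.66508257 114.85142478]
[[ 0.1 -0.3]
 [ 0.  -0.1]
 [-0.5  2.1]
 [-1.7  0.2]
 [ 0.2 -2.3]
 [ 2.   0. ]
 [ 0.7 -0.2]
 [-1.1 -3.1]
 [ 0.6  0. ]
 [ 1.   0.6]
 [ 0.6  1.9]
 [-0.   1.5]
 [-1.7 -2.4]
 [ 0.1  0.7]
 [ 1.8  1.7]
 [ 1.3 -1. ]
 [-1.   0.3]]
tray front [617.01449994   3.01784293  62.5       ] hinge [499.58310006 108.39738413 268.        ] free [ 445.49175292 -142.8457773   268.        ]
bench [386. 237. 205.]
putty [ 589. -336.   70.]
spool [ 719. -308.   50.]
bolt [ 532. -449.   66.]
wr1 [ 499. -335.    5.]
wr2 [ 350. -382.    5.]
short [573.  90. 190.] cab -167.4827686656941 53.85968149214017
tin [683.  70. 125.] cab -174.55122801332598 -57.36018969983427
```

```bash
cat > pl.py <<'E'
from h import *
from cell import readout
import sys,json
def cur():
    s=readout.read_state(); return s,np.array(s['eef_pos']),R.from_euler('xyz',s['eef_rot'])
p=[646.25,250.15,1.453]
H=np.array([np.cos(p[2]),np.sin(p[2]),0]); Y=np.array([-H[1],H[0],0])
def ori(el,ysign,yaw=0):  # el: rad below horizontal, pointing home
    h=R.from_rotvec([0,0,yaw]).apply(H); x=np.cos(el)*h-np.array([0,0,np.sin(el)])
    y=ysign*np.cross([0,0,1],h); return R.from_matrix(np.c_[x,y,np.cross(x,y)])
def rows(pos,Rt,n,grip):
    s,p0,R0=cur(); rv=(R0.inv()*Rt).as_rotvec(); out=[]
    for k in range(n):
        Ra=R0*R.from_rotvec(rv*k/n); d=Ra.inv().apply((np.array(pos)-p0)/n)/1000
        out+=list((rv/n).round(4))+list(d.round(4))+[grip]
    print('dist',np.linalg.norm(pos-p0)/n,'ang/row',np.linalg.norm(rv)/n)
    for i in range(0,len(out),7): print(*[f'{v:g},' for v in out[i:i+7]])
def st():
    s,p0,R0=cur(); np.set_printoptions(suppress=True,precision=3)
    print(s['clock'],s['joints'],p0,s['wrist_force'],s['finger_gap']); print(R0.as_matrix())
    open('log.txt','a').write(json.dumps([list(s['joints']),list(p0),list(R0.as_quat())])+'\n')
E
python3 - <<'E'
from pl import *
st()
for ys in(1,-1):rows([600,-130,240],ori(1.35,ys),10,0)
E
```

```text
0.1 [-1.326  0.3    1.521 -0.     1.321 -0.067] [ 168.665 -523.268  204.969] [ 1.071 -0.637 -0.046] 94.23576139591452
[[-0.     0.307 -0.952]
 [ 0.001 -0.952 -0.307]
 [-1.    -0.001 -0.   ]]
dist 58.475369564302795 ang/row 0.20080980714249716
0.1991, -0.0141, -0.022, -0.0035, -0.0242, -0.0531, 0,
0.1991, -0.0141, -0.022, -0.0035, -0.0343, -0.0472, 0,
0.1991, -0.0141, -0.022, -0.0033, -0.043, -0.0395, 0,
0.1991, -0.0141, -0.022, -0.0028, -0.0501, -0.0301, 0,
0.1991, -0.0141, -0.022, -0.002, -0.0551, -0.0196, 0,
0.1991, -0.0141, -0.022, -0.0009, -0.0579, -0.0083, 0,
0.1991, -0.0141, -0.022, 0.0003, -0.0584, 0.0033, 0,
0.1991, -0.0141, -0.022, 0.0017, -0.0565, 0.0148, 0,
0.1991, -0.0141, -0.022, 0.0032, -0.0524, 0.0257, 0,
0.1991, -0.0141, -0.022, 0.0048, -0.0463, 0.0355, 0,
dist 58.475369564302795 ang/row 0.11599096141843532
-0.1136, 0.0196, -0.0125, -0.0035, -0.0242, -0.0531, 0,
-0.1136, 0.0196, -0.0125, -0.0021, -0.0181, -0.0556, 0,
-0.1136, 0.0196, -0.0125, -0.0009, -0.0117, -0.0573, 0,
-0.1136, 0.0196, -0.0125, 0.0004, -0.0051, -0.0583, 0,
-0.1136, 0.0196, -0.0125, 0.0015, 0.0016, -0.0584, 0,
-0.1136, 0.0196, -0.0125, 0.0026, 0.0082, -0.0578, 0,
-0.1136, 0.0196, -0.0125, 0.0036, 0.0147, -0.0565, 0,
-0.1136, 0.0196, -0.0125, 0.0045, 0.0211, -0.0544, 0,
-0.1136, 0.0196, -0.0125, 0.0052, 0.0272, -0.0515, 0,
-0.1136, 0.0196, -0.0125, 0.0058, 0.0329, -0.048, 0,
```

Call:
{"fn": "apply_moves", "kwargs": {
  "plan": [-0.1136, 0.0196, -0.0125, -0.011, -0.024, -0.053, 0, -0.1136, 0.0196, -0.0125, -0.01, -0.018, -0.055, 0, -0.1136, 0.0196, -0.0125, -0.008, -0.012, -0.056, 0, -0.1136, 0.0196, -0.0125, -0.007, -0.005, -0.057, 0, -0.1136, 0.0196, -0.0125, -0.006, 0.002, -0.057, 0]
}}

```text
clock: 0.72
eef_pos: [381.1, -329.8, 260.2]
eef_rot: [-2.857, 1.455, 1.168]
wrist_force: [1.0, -1.3, -0.2]
finger_gap: 47.5
```

```bash
python3 - <<'E'
from pl import *
st()
rows([600,-140,280],ori(1.3,-1),5,0)
E
```

```text
0.725 [-0.842  0.183  1.542  0.105  1.466 -0.169] [ 381.073 -329.807  260.203] [ 0.999 -1.251 -0.152] 47.50462438047482
[[ 0.045  0.774 -0.631]
 [ 0.106 -0.632 -0.767]
 [-0.993 -0.032 -0.111]]
dist 58.08533647826967 ang/row 0.11739598258582654
-0.1126, 0.0293, -0.0153, 0.0021, 0.0098, -0.0572, 0,
-0.1126, 0.0293, -0.0153, 0.0035, 0.0162, -0.0557, 0,
-0.1126, 0.0293, -0.0153, 0.0048, 0.0224, -0.0534, 0,
-0.1126, 0.0293, -0.0153, 0.006, 0.0283, -0.0504, 0,
-0.1126, 0.0293, -0.0153, 0.0069, 0.0339, -0.0467, 0,
```

Call:
{"fn": "apply_moves", "kwargs": {
  "plan": [-0.1126, 0.0293, -0.0153, 0.002, 0.01, -0.057, 0, -0.1126, 0.0293, -0.0153, 0.0035, 0.016, -0.056, 0, -0.1126, 0.0293, -0.0153, 0.005, 0.022, -0.053, 0, -0.1126, 0.0293, -0.0153, 0.006, 0.028, -0.05, 0, -0.1126, 0.0293, -0.0153, 0.007, 0.034, -0.047, 0]
}}

```text
clock: 1.35
eef_pos: [600.1, -140.9, 279.2]
eef_rot: [3.141, 1.3, 1.452]
wrist_force: [0.4, 0.7, 0.4]
finger_gap: 0.5
```

```bash
python3 - <<'E'
from pl import *
from cell import cams
st()
for n in('scene','top','wrist'):
    c=cams.camera(n); cv2.imwrite(f'pics/{n}1.png',c['image'][:,:,::-1])
print(c['T_tool_cam'],c['fovy'],c['cx'],c['cy'])
E
```

```text
1.35 [-0.404  0.446  1.177  0.26   1.596 -0.289] [ 600.131 -140.93   279.177] [0.369 0.739 0.364] 0.5220132627663966
[[ 0.032  0.993 -0.114]
 [ 0.266 -0.118 -0.957]
 [-0.963  0.    -0.268]]
[[   0.      -0.25     0.968 -177.567]
 [   1.      -0.      -0.       1.177]
 [   0.       0.968    0.25   -73.308]
 [   0.       0.       0.       1.   ]] 66.17429128682133 321.7488770782813 240.69574554980977
```

View pics/scene1.png

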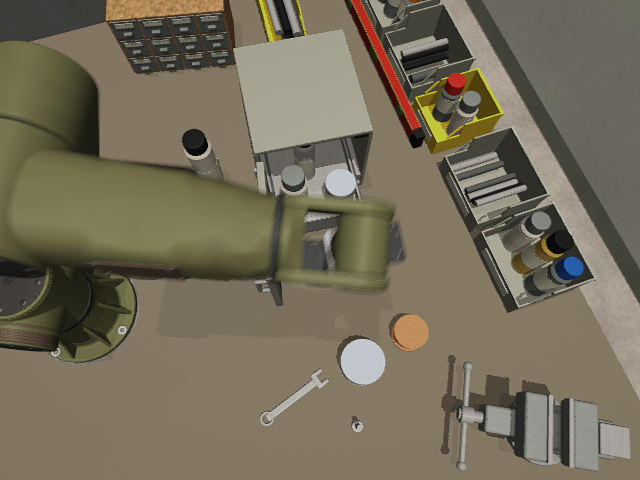

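View pics/wrist1.png

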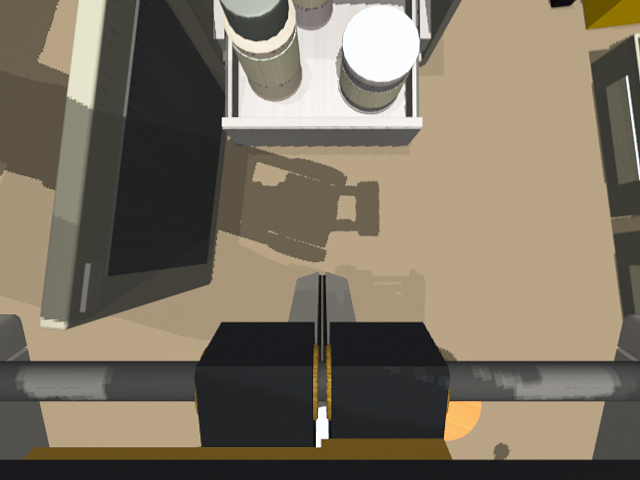

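```bash
cat > kin.py <<'E'
from h import *
import json
def fk(q,k):
    a1,d1,L2,a3,d4,d6,b=k
    R1=R.from_rotvec([0,0,q[0]]); Ry=lambda a:R.from_rotvec([0,a,0]); 
    S=R1.apply([a1,b,d1]); E=S+(R1*Ry(q[1])).apply([0,0,L2]); Rf=R1*Ry(q[1]+q[2]) # forearm local z along
    W=E+Rf.apply([-a3,0,d4])
    Rw=Rf*R.from_rotvec([0,0,q[3]])*Ry(q[4])*R.from_rotvec([0,0,q[5]])
    T=W+Rw.apply([0,0,d6]); return S,E,W,T,Rw
if __name__=='__main__':
    D=[json.loads(l) for l in open('log.txt')]
    for d in D:
        Rw=fk(d[0],[0]*7)[4]; print((Rw.inv()*R.from_quat(d[2])).as_matrix().round(2).tolist())
    f=lambda k:np.concatenate([fk(d[0],k)[3]-d[1] for d in D]+[(np.array(k)-k0)*.002])
    k0=np.array([50,400,400,0,400,250,0])
    s=least_squares(f,k0); print(s.x.round(1),s.fun.round(2)); np.save('k.npy',s.x)
    for d in D: print([x.round() for x in fk(d[0],s.x)[:3]])
E
python3 kin.py
```

```text
[[0.0, -1.0, -0.0], [0.0, 0.0, -1.0], [1.0, 0.0, 0.0]]
[[-0.0, -1.0, 0.0], [0.0, -0.0, -1.0], [1.0, -0.0, 0.0]]
[[-0.0, -1.0, 0.0], [-0.0, -0.0, -1.0], [1.0, -0.0, -0.0]]
[ 1.000e-01  2.214e+02  4.241e+02 -4.100e+01  4.475e+02  2.707e+02
  3.660e+01] [-0.    0.    0.    0.   -0.01 -0.    0.    0.   -0.   -0.1  -0.36  0.05
 -0.08  0.09  0.04  0.07]
[array([ 36.,   9., 221.]), array([  66., -113.,  627.]), array([ 169., -524.,  476.])]
[array([ 27.,  24., 221.]), array([ 79., -33., 638.]), array([ 369., -359.,  529.])]
[array([ 14.,  34., 221.]), array([183., -38., 604.]), array([ 592., -213.,  540.])]
```

```bash
cat > ik.py <<'E'
from kin import *
from pl import ori,H,Y
k=np.load('k.npy'); RT=R.from_matrix([[0,-1,0],[0,0,-1],[1,0,0]])
lo=[-3.03,-.79,.23,-1.04,0,-2.55];hi=[3.03,2.21,2.52,4.18,3.07,2.55]
def ik(pos,Rt,q0):
    def f(q):
        o=fk(q,k); return np.r_[(o[3]-pos)/100,(Rt.inv()*(o[4]*RT)).as_rotvec()]
    s=least_squares(f,q0,bounds=(lo,hi)); return s.x,np.abs(s.fun).max()
E
python3 - <<'E'
from ik import *
np.set_printoptions(suppress=True,precision=2)
p=np.load('p.npy'); import fit
tf=lambda t,z:fit.cab(p,[-134-t,-15,z])
q0=json.loads(open('log.txt').readlines()[-1])[0]
A=fit.cab(p,fit.door(p[3],8,0,268));B=fit.cab(p,fit.door(p[3],8,-257,268))
for el in (.9,1.1,1.25,1.35):
  for yaw in (0,):
    for t in (150,115,0):
        q,e=ik(tf(t,75),ori(el,-1,yaw),q0); o=fk(q,k)
        # clearance: seg E-W to seg A-B
        m=min(np.linalg.norm(o[1]+(o[2]-o[1])*u-(A+(B-A)*v)) for u in np.linspace(0,1,60) for v in np.linspace(0,1,60))
        print(el,t,q,round(e,4),'W',o[2].round(),'door clr',round(m))
E
```

```text
0.9 150 [-0.38  0.7   1.4   0.67  1.31 -0.52] 0.0 W [ 608. -201.  287.] door clr 111
0.9 115 [-0.32  0.69  1.42  0.69  1.28 -0.49] 0.0 W [ 612. -166.  287.] door clr 109
0.9 0 [-0.14  0.67  1.44  0.74  1.17 -0.37] 0.0 W [626. -52. 287.] door clr 104
1.1 150 [-0.31  0.64  1.41  0.49  1.22 -0.39] 0.0 W [ 613. -156.  316.] door clr 127
1.1 115 [-0.25  0.64  1.42  0.5   1.2  -0.35] 0.0 W [ 617. -121.  316.] door clr 126
1.1 0 [-0.07  0.64  1.42  0.53  1.12 -0.19] 0.0 W [631.  -7. 316.] door clr 120
1.25 150 [-0.25  0.62  1.41  0.35  1.18 -0.27] 0.0 W [ 618. -118.  332.] door clr 136
1.25 115 [-0.19  0.61  1.42  0.35  1.16 -0.22] 0.0 W [622. -84. 332.] door clr 134
1.25 0 [-0.01  0.63  1.39  0.36  1.11 -0.05] 0.0 W [635.  31. 332.] door clr 128
1.35 150 [-0.21  0.6   1.41  0.24  1.15 -0.19] 0.0 W [621. -93. 339.] door clr 140
1.35 115 [-0.15  0.6   1.42  0.24  1.14 -0.14] 0.0 W [625. -58. 339.] door clr 138
1.35 0 [0.03 0.63 1.37 0.24 1.12 0.04] 0.0 W [638.  56. 339.] door clr 132
```

```bash
python3 - <<'E'
from pl import *
import fit
p=np.load('p.npy'); t=fit.cab(p,[-134-160,-15,74]);print(t)
rows(t,ori(.85,-1),5,0)
E
```

```text
[626.60565348 -43.58047913  74.        ]
dist 45.52039237459829 ang/row 0.09003862627236392
-0.0003, 0.09, 0.0002, 0.0447, 0.0031, -0.0083, 0,
-0.0003, 0.09, 0.0002, 0.0452, 0.0031, -0.0042, 0,
-0.0003, 0.09, 0.0002, 0.0454, 0.003, -0.0001, 0,
-0.0003, 0.09, 0.0002, 0.0452, 0.003, 0.0039, 0,
-0.0003, 0.09, 0.0002, 0.0447, 0.003, 0.008, 0,
```

Call:
{"fn": "apply_moves", "kwargs": {
  "plan": [0, 0.09, 0, 0.0447, 0.003, -0.0083, 0, 0, 0.09, 0, 0.0452, 0.003, -0.0042, 0, 0, 0.09, 0, 0.0454, 0.003, 0, 0, 0, 0.09, 0, 0.0452, 0.003, 0.0039, 0, 0, 0.09, 0, 0.0447, 0.003, 0.008, 0]
}}

```text
clock: 2.12
eef_pos: [625.5, -46.1, 74.2]
eef_rot: [3.141, 0.849, 1.446]
wrist_force: [0.7, -0.1, -0.1]
finger_gap: 0.4
```

```bash
python3 - <<'E'
from pl import *
from cell import cams
st()
c=cams.camera('wrist'); cv2.imwrite(f'pics/w2.png',c['image'][:,:,::-1])
c=cams.camera('top'); cv2.imwrite(f'pics/t2.png',c['image'][:,:,::-1])
import fit
p=np.load('p.npy'); t=fit.cab(p,[-134-p[4]-8,-15,72])
rows(t,ori(.85,-1),3,0)
E
```

```text
2.125 [-0.412  0.717  1.39   0.708  1.347 -0.563] [625.542 -46.139  74.228] [ 0.726 -0.112 -0.121] 0.39223978569586565
[[ 0.082  0.992 -0.093]
 [ 0.656 -0.124 -0.745]
 [-0.75   0.    -0.661]]
dist 13.117185967089476 ang/row 0.00374536514337102
-0.0035, -0.0008, 0.0012, 0.0081, 0.001, -0.0102, 0,
-0.0035, -0.0008, 0.0012, 0.0081, 0.001, -0.0102, 0,
-0.0035, -0.0008, 0.0012, 0.0081, 0.0011, -0.0102, 0,
```

View pics/w2.png

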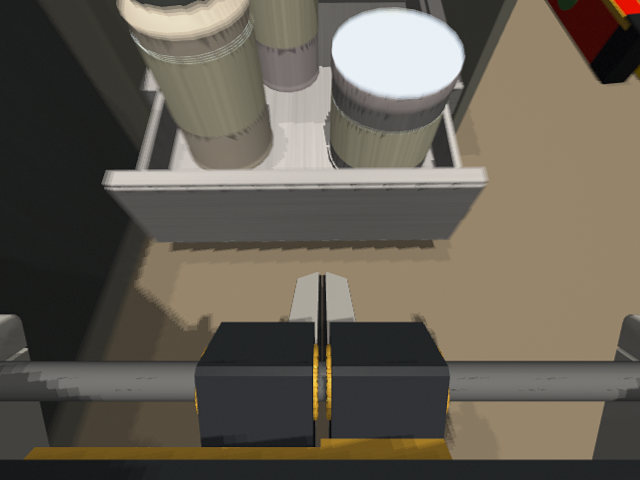

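View pics/t2.png

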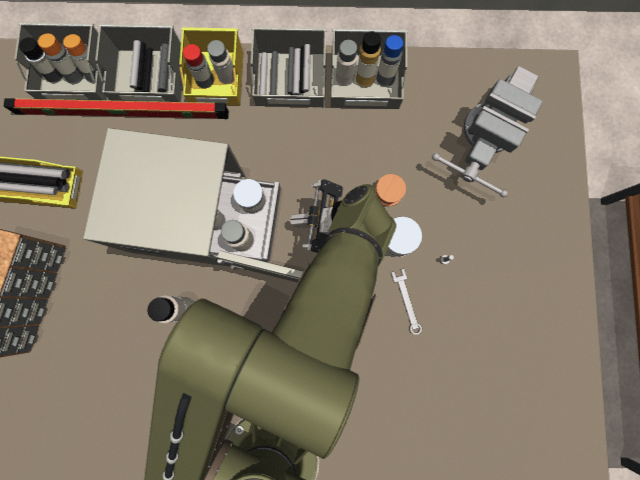

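Call:
{"fn": "apply_moves", "kwargs": {
  "plan": [-0.0035, -0.001, 0.001, 0.008, 0.001, -0.0102, 0, -0.0035, 0, 0.001, 0.008, 0.001, -0.0102, 0, -0.0035, 0, 0.001, 0.0075, 0.001, -0.0095, 0, 0, 0, 0, 0.004, 0, -0.0045, 0, 0, 0, 0, 0.004, 0, -0.0045, 0]
}}

```text
clock: 2.85
eef_pos: [635.1, 3.9, 77.5]
eef_rot: [3.126, 0.852, 1.443]
wrist_force: [0.0, -1.6, 1.8]
finger_gap: 0.7
```

```bash
python3 - <<'E'
from pl import *
import fit
st()
p=np.load('p.npy'); t=fit.cab(p,[-134-7,-15,72])
rows(t,ori(.85,-1),10,0)
E
```

```text
2.85 [-0.333  0.697  1.413  0.734  1.296 -0.525] [635.087   3.936  77.548] [ 0.004 -1.647  1.85 ] 0.7248266362042338
[[ 0.084  0.993 -0.08 ]
 [ 0.653 -0.116 -0.748]
 [-0.753  0.01  -0.658]]
dist 10.500124937891083 ang/row 0.00104638424619987
0.0008, 0.0002, -0.0006, 0.0073, -0.0003, -0.0075, 0,
0.0008, 0.0002, -0.0006, 0.0073, -0.0003, -0.0075, 0,
0.0008, 0.0002, -0.0006, 0.0073, -0.0003, -0.0075, 0,
0.0008, 0.0002, -0.0006, 0.0073, -0.0003, -0.0075, 0,
0.0008, 0.0002, -0.0006, 0.0073, -0.0003, -0.0075, 0,
0.0008, 0.0002, -0.0006, 0.0073, -0.0003, -0.0075, 0,
0.0008, 0.0002, -0.0006, 0.0073, -0.0003, -0.0075, 0,
0.0008, 0.0002, -0.0006, 0.0073, -0.0003, -0.0075, 0,
0.0008, 0.0002, -0.0006, 0.0073, -0.0003, -0.0075, 0,
0.0008, 0.0002, -0.0006, 0.0073, -0.0003, -0.0075, 0,
```

Call:
{"fn": "apply_moves", "kwargs": {
  "plan": [0.001, 0, -0.0005, 0.0073, 0, -0.0075, 0, 0.001, 0, -0.0005, 0.0073, 0, -0.0075, 0, 0.001, 0, -0.0005, 0.0073, 0, -0.0075, 0, 0.001, 0, -0.0005, 0.0073, 0, -0.0075, 0, 0.001, 0, -0.0005, 0.0073, 0, -0.0075, 0]
}}

```text
clock: 3.48
eef_pos: [641.0, 56.3, 74.2]
eef_rot: [3.136, 0.852, 1.449]
wrist_force: [-1.1, -2.8, 1.8]
finger_gap: 0.5
```

```bash
python3 - <<'E'
from pl import *
import fit
from cell import cams
st()
c=cams.camera('wrist'); cv2.imwrite(f'pics/w3.png',c['image'][:,:,::-1])
p=np.load('p.npy'); t=fit.cab(p,[-134-7,-15,74])
rows(t,ori(.85,-1),5,0)
E
```

```text
3.475 [-0.25   0.692  1.432  0.762  1.241 -0.475] [640.991  56.345  74.24 ] [-1.134 -2.78   1.844] 0.4967211387636634
[[ 0.08   0.993 -0.086]
 [ 0.654 -0.118 -0.748]
 [-0.752  0.004 -0.659]]
dist 10.189284350879774 ang/row 0.0007911929967577775
0.0006, 0.0003, -0.0004, 0.0067, -0.0005, -0.0076, 0,
0.0006, 0.0003, -0.0004, 0.0067, -0.0005, -0.0076, 0,
0.0006, 0.0003, -0.0004, 0.0067, -0.0005, -0.0076, 0,
0.0006, 0.0003, -0.0004, 0.0067, -0.0005, -0.0076, 0,
0.0006, 0.0003, -0.0004, 0.0067, -0.0005, -0.0076, 0,
```

View pics/w3.png

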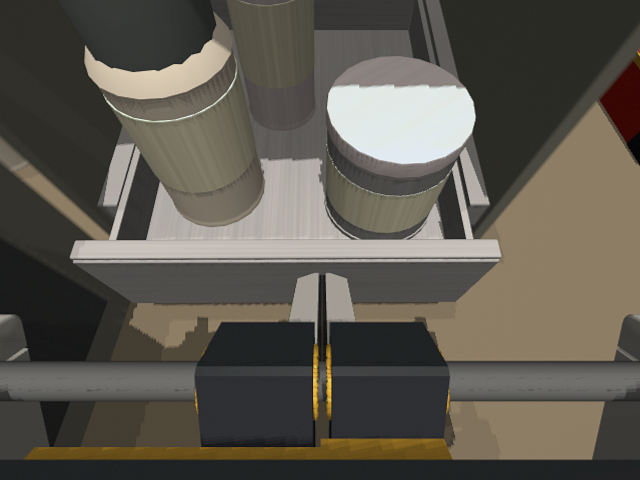

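Call:
{"fn": "apply_moves", "kwargs": {
  "plan": [0.0005, 0, -0.0005, 0.0067, 0, -0.0076, 0, 0.0005, 0, -0.0005, 0.0067, 0, -0.0076, 0, 0.0005, 0, -0.0005, 0.0067, 0, -0.0076, 0, 0, 0, 0, 0.0053, 0, -0.006, 0, 0, 0, 0, 0.004, 0, -0.0045, 0]
}}

```text
clock: 4.15
eef_pos: [646.2, 100.3, 74.1]
eef_rot: [3.139, 0.852, 1.451]
wrist_force: [-1.3, -2.0, -0.3]
finger_gap: 0.3
```

```bash
python3 - <<'E'
from pl import *
import fit
from cell import cams
st()
c=cams.camera('wrist'); cv2.imwrite(f'pics/w4.png',c['image'][:,:,::-1])
c=cams.camera('scene'); cv2.imwrite(f'pics/s4.png',c['image'][:,:,::-1])
p=np.load('p.npy'); t=fit.cab(p,[-134-7,-15,74])
rows(t,ori(.85,-1),2,0)
E
```

```text
4.15 [-0.18   0.689  1.437  0.783  1.199 -0.43 ] [646.223 100.276  74.139] [-1.272 -1.973 -0.347] 0.28327748455265883
[[ 0.079  0.993 -0.087]
 [ 0.654 -0.118 -0.747]
 [-0.752  0.002 -0.659]]
dist 4.055325758358432 ang/row 0.0012972398302069086
0.0008, 0.0008, -0.0007, 0.0026, -0.0013, -0.0028, 0,
0.0008, 0.0008, -0.0007, 0.0026, -0.0013, -0.0028, 0,
```

View pics/w4.png

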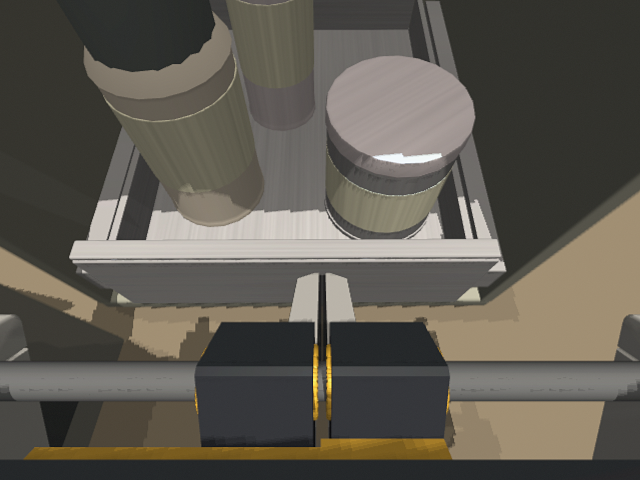

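View pics/s4.png

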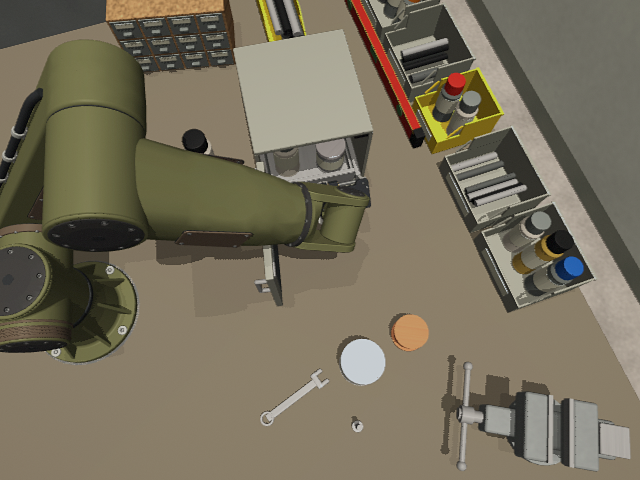

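Call:
{"fn": "apply_moves", "kwargs": {
  "plan": [0, 0, 0, 0.0033, 0, -0.0037, 0, 0, 0, 0, 0.0026, 0, -0.003, 0, 0, 0, 0, 0.002, 0, -0.0022, 0, 0, 0, 0, 0.002, 0, -0.0022, 0]
}}

```text
clock: 4.75
eef_pos: [648.0, 110.8, 74.0]
eef_rot: [3.137, 0.857, 1.448]
wrist_force: [-19.0, -46.0, 15.1]
finger_gap: 0.3
```

```bash
python3 - <<'E'
from pl import *
from cell import cams
import fit
c=cams.camera('wrist'); cv2.imwrite(f'pics/w5.png',c['image'][:,:,::-1])
c=cams.camera('scene'); cv2.imwrite(f'pics/s5.png',cv2.resize(c['image'][20:310,170:390,::-1],None,fx=2,fy=2))
st(); P=np.load('p.npy');s,p0,_=cur();d=p0-[P[0],P[1],0];print(d@H,d@Y)
E
```

```text
4.85 [-0.162  0.688  1.437  0.785  1.186 -0.415] [647.87  110.64   74.008] [-14.485 -33.17   10.072] 0.1823081528580763
[[ 0.08   0.993 -0.088]
 [ 0.65  -0.119 -0.75 ]
 [-0.755  0.003 -0.655]]
-138.34881315986777 -17.99984107104693
```

View pics/w5.png

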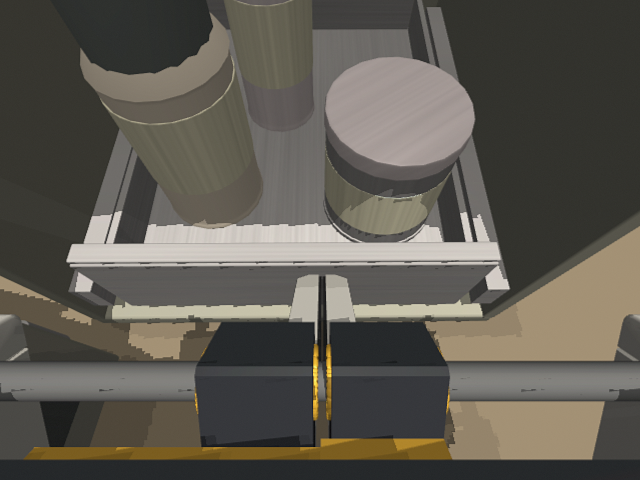

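View pics/s5.png

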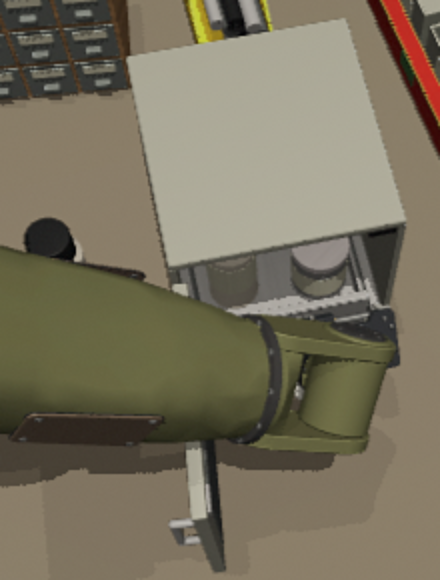

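Call:
{"fn": "apply_moves", "kwargs": {
  "plan": [0, 0, 0, -0.01, 0, 0.0115, 0, 0, 0, 0, -0.026, 0, 0.03, 0, 0, 0, 0, -0.03, 0, 0.034, 0, 0, 0, 0, -0.035, 0, 0.02, 0, 0, 0, 0, -0.04, 0, 0.01, 0]
}}

```text
clock: 5.48
eef_pos: [627.0, -57.8, 110.4]
eef_rot: [3.141, 0.851, 1.452]
wrist_force: [0.6, 0.6, -0.5]
finger_gap: 0.3
```

```bash
python3 - <<'E'
from pl import *
from cell import cams
from ik import ik,fk
import ik as I
import fit
c=cams.camera('wrist'); cv2.imwrite(f'pics/w6.png',c['image'][:,:,::-1])
st(); s,p0,_=cur()
Pp=np.load('p.npy')
q=np.array(s['joints'])
for th in (1.665,1.3,.9,.5,.2,0):
    for r in (150,190):
        t=fit.cab(Pp,fit.door(th,-12,-r,222)); qq,e=ik(t,ori(np.pi/2,-1),q); print(th,r,t.round(),qq.round(2),round(e,4))
rows([560,-110,330],ori(np.pi/2,-1),5,0)
E
```

```text
5.525 [-0.431  0.677  1.349  0.688  1.415 -0.53 ] [628.046 -61.803 114.063] [ 0.559 -3.659  2.955] 0.1127295976978091
[[ 0.084  0.993 -0.087]
 [ 0.652 -0.121 -0.748]
 [-0.753  0.005 -0.658]]
1.665 150 [456. -36. 222.] [-0.16  0.08  1.75 -0.    1.32 -0.04] 0.0
1.665 190 [448. -75. 222.] [-0.25  0.07  1.75 -0.    1.32 -0.13] 0.0
1.3 150 [511. -42. 222.] [-0.15  0.2   1.6  -0.    1.34 -0.04] 0.0
1.3 190 [517. -81. 222.] [-0.23  0.23  1.57 -0.    1.34 -0.11] 0.0
0.9 150 [568. -26. 222.] [-0.11  0.33  1.44 -0.    1.37  0.01] 0.0
0.9 190 [589. -60. 222.] [-0.16  0.38  1.37 -0.    1.39 -0.04] 0.0
0.5 150 [615.  12. 222.] [-0.04  0.44  1.3   0.    1.41  0.08] 0.0
0.5 190 [648. -11. 222.] [-0.07  0.51  1.19  0.    1.44  0.04] 0.0
0.2 150 [638.  50. 222.] [0.02 0.5  1.21 0.   1.43 0.14] 0.0
0.2 190 [676.  38. 222.] [0.   0.59 1.08 0.   1.48 0.12] 0.0
0 150 [647.  79. 222.] [ 0.07  0.52  1.17 -0.    1.45  0.18] 0.0
0 190 [687.  74. 222.] [0.05 0.62 1.02 0.   1.5  0.17] 0.0
dist 46.29564231093488 ang/row 0.14357734604558203
-0.0003, -0.1436, -0.0013, -0.04, -0.0121, -0.02, 0,
-0.0003, -0.1436, -0.0013, -0.0424, -0.0122, -0.0141, 0,
-0.0003, -0.1436, -0.0013, -0.044, -0.0122, -0.0079, 0,
-0.0003, -0.1436, -0.0013, -0.0446, -0.0123, -0.0015, 0,
-0.0003, -0.1436, -0.0013, -0.0444, -0.0123, 0.0049, 0,
```

View pics/w6.png

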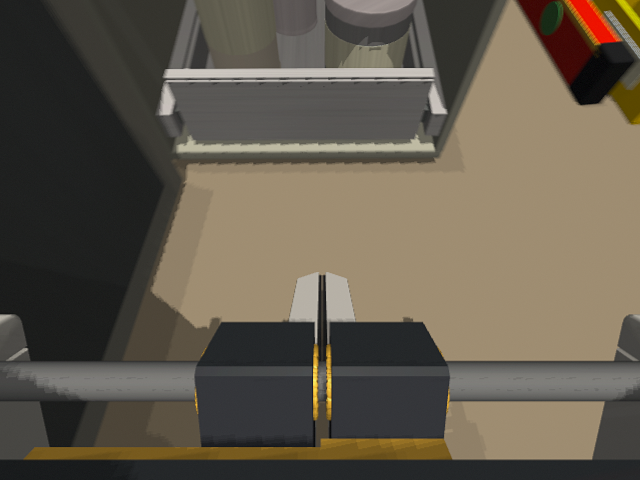

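Call:
{"fn": "apply_moves", "kwargs": {
  "plan": [0, -0.1436, -0.001, -0.04, -0.012, -0.02, 0, 0, -0.1436, -0.001, -0.0424, -0.012, -0.014, 0, 0, -0.1436, -0.001, -0.044, -0.012, -0.008, 0, 0, -0.1436, -0.001, -0.0446, -0.012, -0.0015, 0, 0, -0.1436, -0.001, -0.0444, -0.012, 0.005, 0]
}}

```text
clock: 6.15
eef_pos: [560.9, -105.6, 328.8]
eef_rot: [-0.321, 1.567, -2.009]
wrist_force: [-0.4, 0.4, 0.7]
finger_gap: 0.5
```

```bash
python3 - <<'E'
from pl import *
from cell import cams
st(); s,p0,R0=cur()
c=cams.camera('wrist'); cv2.imwrite(f'pics/w7.png',c['image'][:,:,::-1])
s,p1,R1=cur(); print(p1)
rows([430,-50,320],ori(np.pi/2,-1),4,0)
E
```

```text
6.15 [-0.249  0.29   1.252 -0.003  1.6   -0.132] [ 560.901 -105.606  328.813] [-0.39   0.43   0.681] 0.5410711887901695
[[-0.001  0.993 -0.116]
 [-0.003 -0.116 -0.993]
 [-1.    -0.001  0.003]]
[ 561.075 -105.398  335.513]
dist 35.78613612590828 ang/row 0.003409872468227717
0.0005, 0.0028, -0.0018, 0.0035, -0.0342, -0.01, 0,
0.0005, 0.0028, -0.0018, 0.0036, -0.0342, -0.01, 0,
0.0005, 0.0028, -0.0018, 0.0037, -0.0342, -0.01, 0,
0.0005, 0.0028, -0.0018, 0.0038, -0.0342, -0.0099, 0,
```

View pics/w7.png

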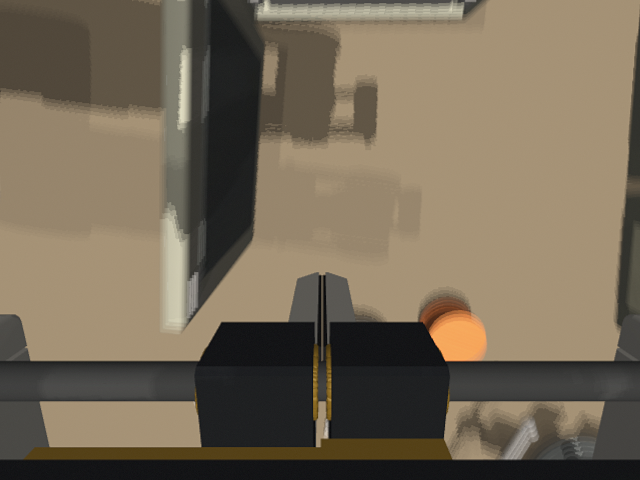

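```bash
python3 - <<'E'
from pl import *
T=np.array([[0,-.25,.968,-177.567],[1,0,0,1.177],[0,.968,.25,-73.308]])
f=240/np.tan(np.radians(66.17429)/2); P=np.load('p.npy')
R0=R.from_euler('xyz',[3.141,.851,1.452]); p0=np.array([627,-57.8,110.4])
for u,v,z in [(165,78,95),(433,78,95),(170,144,30),(440,144,30),(185,152,22),(435,152,22)]:
    d=np.array([(u-321.75)/f,(v-240.7)/f,1]); d=R0.apply(T[:,:3]@d); o=p0+R0.apply(T[:,3]); w=o+d*(z-o[2])/d[2]-[P[0],P[1],0]
    print(z,w@H,w@Y)
E
```

```text
95 -129.93691262259526 102.59678625186989
95 -129.95322214975704 -104.2276082399751
30 -138.20731387791125 121.09545522227839
30 -138.25920108759678 -127.09211026908886
22 -140.7957689044651 109.53018531708112
22 -140.8479271405283 -124.33458356604976
```

Call:
{"fn": "apply_moves", "kwargs": {
  "plan": [0, 0, 0, -0.003, -0.034, -0.01, 0, 0, 0.002, 0, 0, -0.034, -0.01, 0, 0, 0.002, 0, 0.003, -0.034, -0.01, 0, 0, 0.002, 0, 0.003, -0.034, -0.01, 0]
}}

```text
clock: 6.7
eef_pos: [429.9, -49.2, 323.9]
eef_rot: [-2.849, 1.562, 1.747]
wrist_force: [-0.4, 0.1, 0.4]
finger_gap: 0.5
```

```bash
python3 - <<'E'
from pl import *
from cell import cams
st(); s,p0,R0=cur()
c=cams.camera('wrist'); cv2.imwrite(f'pics/w8.png',c['image'][:,:,::-1])
c=cams.camera('top'); cv2.imwrite(f'pics/t8.png',c['image'][:,:,::-1])
rows([425,-60,222],ori(np.pi/2,-1),3,0)
E
```

```text
6.7 [-0.204 -0.035  1.627  0.008  1.552 -0.088] [429.888 -49.224 323.928] [-0.433  0.119  0.396] 0.4713027844761063
[[-0.001  0.993 -0.116]
 [ 0.008 -0.116 -0.993]
 [-1.    -0.002 -0.008]]
dist 34.42760525011441 ang/row 0.0028104313080790214
0.0008, -0.0026, 0.0005, 0.0342, -0.0009, 0.0041, 0,
0.0008, -0.0026, 0.0005, 0.0342, -0.0009, 0.004, 0,
0.0008, -0.0026, 0.0005, 0.0342, -0.001, 0.0039, 0,
```

View pics/w8.png

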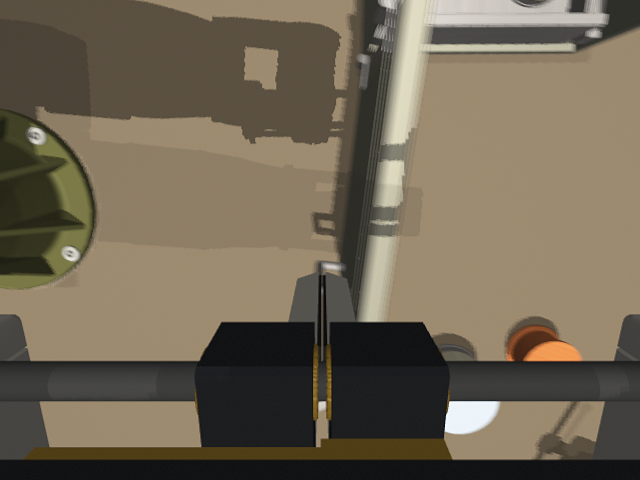

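View pics/t8.png

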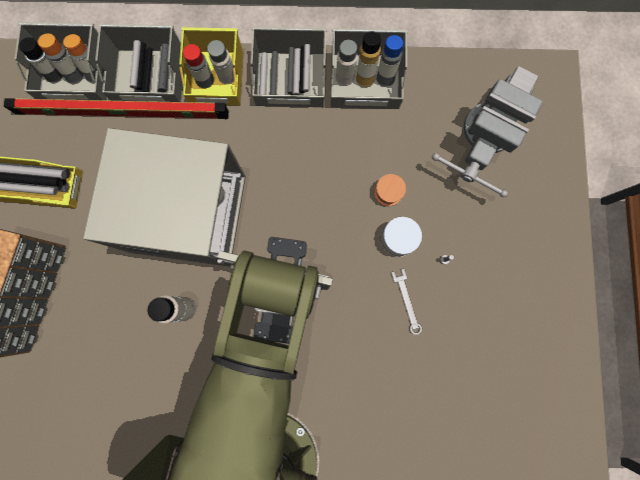

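Call:
{"fn": "apply_moves", "kwargs": {
  "plan": [0, -0.002, 0, 0.034, -0.002, 0.007, 0, 0, -0.003, 0, 0.034, -0.002, 0.007, 0, 0, -0.003, 0, 0.034, -0.002, 0.007, 0, 0, 0, 0, 0, 0, 0, 0]
}}

```text
clock: 7.3
eef_pos: [421.8, -69.6, 220.6]
eef_rot: [-1.574, 1.564, 3.022]
wrist_force: [-0.1, -0.6, -0.4]
finger_gap: 0.7
```

```bash
cat > dr.py <<'E'
from pl import *
import fit,sys
P=np.load('p.npy')
th=[float(a) for a in sys.argv[2:]]; r=float(sys.argv[1])
st(); s,p0,R0=cur()
# current apparent door angle from the tip
d=p0[:2]-P[:2]; x,y=d@H[:2]+158,d@Y[:2]-129; print('hinge r',np.hypot(x,y))
for off in (8,12):
    a=np.arctan2(-x,-y); print('theta est',off,a-np.arcsin(off/np.hypot(x,y)))
Rt=ori(np.pi/2,-1); rv=(R0.inv()*Rt).as_rotvec()/len(th)
pr=p0; Rc=R0
for i,t in enumerate(th):
    off=10+4*abs(np.sin(t))-(2)
    q=fit.cab(P,fit.door(t,-off,-r,222)); dd=Rc.inv().apply(q-pr)/1000; print(*[f'{v:.4f},' for v in np.r_[rv,dd]],'0,',' |',q.round(),np.linalg.norm(dd).round(3))
    pr=q;Rc=Rc*R.from_rotvec(rv)
E
python3 dr.py 175 1.665 1.5 1.4 1.3 1.2; python3 -c "
from cell import cams;import cv2
cv2.imwrite('pics/w9.png',cams.camera('wrist')['image'][:,:,::-1])"
```

```text
7.3 [-0.249  0.013  1.817 -0.001  1.318 -0.132] [421.846 -69.632 220.598] [-0.118 -0.581 -0.401] 0.6817176074853991
[[-0.006  0.993 -0.117]
 [ 0.001 -0.117 -0.993]
 [-1.    -0.006 -0.   ]]
hinge r 194.26369021622412
theta est 8 1.8234839258191906
theta est 12 1.8028656532628438
0.0002, -0.0000, 0.0013, -0.0016, 0.0279, -0.0128, 0,  | [451. -60. 222.] 0.031
0.0002, -0.0000, 0.0013, -0.0001, 0.0288, 0.0023, 0,  | [479. -66. 222.] 0.029
0.0002, -0.0000, 0.0013, -0.0001, 0.0176, -0.0009, 0,  | [497. -67. 222.] 0.018
0.0002, -0.0000, 0.0013, -0.0000, 0.0174, -0.0027, 0,  | [515. -66. 222.] 0.018
0.0002, -0.0000, 0.0013, -0.0000, 0.0171, -0.0044, 0,  | [532. -64. 222.] 0.018
```

View pics/w9.png

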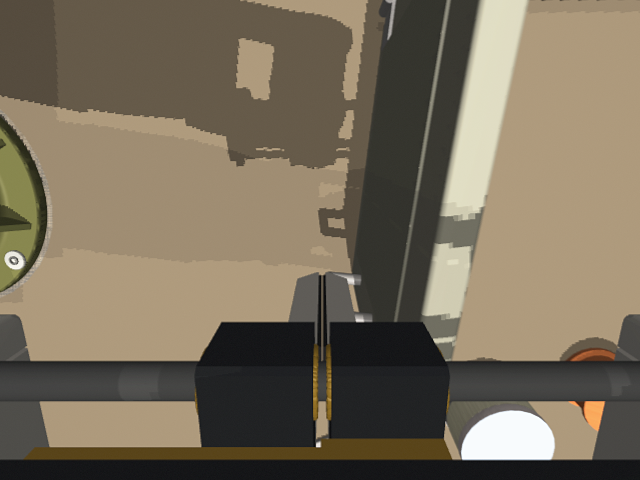

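Call:
{"fn": "apply_moves", "kwargs": {
  "plan": [0, 0, 0.001, 0, 0.02, -0.009, 0, 0, 0, 0.001, 0, 0.018, -0.004, 0, 0, 0, 0.001, 0, 0.018, 0.001, 0, 0, 0, 0.001, 0, 0.018, 0, 0, 0, 0, 0.001, 0, 0.018, -0.002, 0]
}}

```text
clock: 7.98
eef_pos: [516.8, -66.2, 223.9]
eef_rot: [1.422, 1.566, -0.265]
wrist_force: [-1.0, 0.4, 0.3]
finger_gap: 0.2
```

```bash
python3 dr.py 178 1.2 1.1 1.0 .9 .8; python3 -c "
from cell import cams;import cv2
cv2.imwrite('pics/w10.png',cams.camera('wrist')['image'][:,:,::-1])"
```

```text
7.975 [-0.198  0.218  1.58  -0.     1.339 -0.081] [516.795 -66.23  223.873] [-0.996  0.437  0.303] 0.1546207657430767
[[ 0.004  0.993 -0.116]
 [-0.001 -0.116 -0.993]
 [-1.     0.004  0.001]]
hinge r 175.47740273130785
theta est 8 1.3091311008521476
theta est 12 1.2862985377526726
0.0003, 0.0001, -0.0009, 0.0019, 0.0160, -0.0012, 0,  | [533. -67. 222.] 0.016
0.0003, 0.0001, -0.0009, 0.0001, 0.0169, -0.0063, 0,  | [550. -63. 222.] 0.018
0.0003, 0.0001, -0.0009, 0.0000, 0.0162, -0.0079, 0,  | [567. -57. 222.] 0.018
0.0003, 0.0001, -0.0009, 0.0000, 0.0153, -0.0096, 0,  | [584. -49. 222.] 0.018
0.0003, 0.0001, -0.0009, 0.0000, 0.0143, -0.0111, 0,  | [599. -40. 222.] 0.018
```

View pics/w10.png

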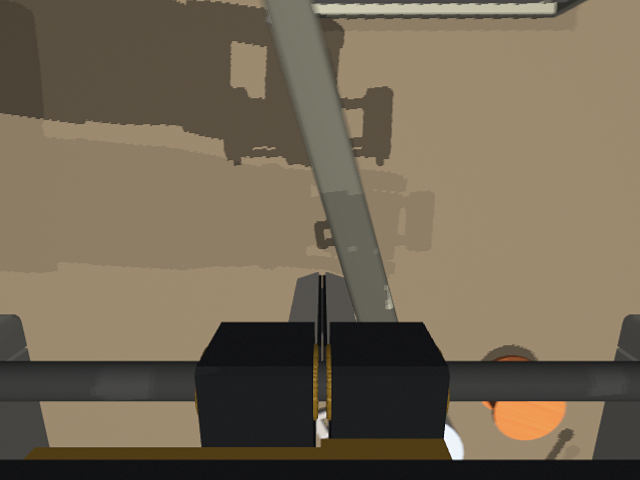

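Call:
{"fn": "apply_moves", "kwargs": {
  "plan": [0, 0, -0.001, 0.001, 0.016, -0.002, 0, 0, 0, -0.001, 0, 0.017, -0.006, 0, 0, 0, -0.001, 0, 0.016, -0.008, 0, 0, 0, -0.001, 0, 0.0155, -0.0095, 0, 0, 0, -0.001, 0, 0.0145, -0.011, 0]
}}

```text
clock: 8.65
eef_pos: [598.9, -38.9, 222.6]
eef_rot: [-0.986, 1.569, -2.673]
wrist_force: [-0.2, -0.3, 0.3]
finger_gap: 0.6
```

```bash
python3 dr.py 178 .7 .6 .5 .4 .32
```

```text
8.65 [-0.126  0.402  1.345 -0.001  1.396 -0.009] [598.882 -38.897 222.59 ] [-0.205 -0.263  0.287] 0.6378773096344447
[[-0.001  0.993 -0.116]
 [-0.001 -0.116 -0.993]
 [-1.    -0.001  0.001]]
hinge r 177.64503238786065
theta est 8 0.814777858907758
theta est 12 0.792224802664445
0.0003, 0.0002, 0.0002, 0.0006, 0.0134, -0.0118, 0,  | [614. -29. 222.] 0.018
0.0003, 0.0002, 0.0002, -0.0000, 0.0118, -0.0138, 0,  | [627. -16. 222.] 0.018
0.0003, 0.0002, 0.0002, -0.0000, 0.0104, -0.0149, 0,  | [639.  -3. 222.] 0.018
0.0003, 0.0002, 0.0002, -0.0000, 0.0088, -0.0159, 0,  | [650.  12. 222.] 0.018
0.0003, 0.0002, 0.0002, -0.0000, 0.0058, -0.0133, 0,  | [657.  25. 222.] 0.015
```

Call:
{"fn": "apply_moves", "kwargs": {
  "plan": [0, 0, 0, 0.0005, 0.0134, -0.0118, 0, 0, 0, 0, 0, 0.0118, -0.0138, 0, 0, 0, 0, 0, 0.0104, -0.0149, 0, 0, 0, 0, 0, 0.009, -0.016, 0, 0, 0, 0, 0, 0.006, -0.013, 0]
}}

```text
clock: 9.28
eef_pos: [656.9, 24.6, 221.6]
eef_rot: [-1.081, 1.569, -2.768]
wrist_force: [-1.2, 0.0, 1.4]
finger_gap: 0.1
```

```bash
python3 dr.py 178 .26 .2 .15 .1 .06; python3 -c "
from cell import cams;import cv2
for n in ('wrist','top'):cv2.imwrite('pics/%s11.png'%n,cams.camera(n)['image'][:,:,::-1])"
```

```text
9.275 [-0.018  0.538  1.151 -0.001  1.454  0.098] [656.935  24.585 221.565] [-1.205  0.026  1.397] 0.14681783987034128
[[-0.001  0.993 -0.116]
 [-0.001 -0.116 -0.993]
 [-1.    -0.001  0.001]]
hinge r 178.28551792028742
theta est 8 0.3267447569670858
theta est 12 0.3042729815784196
0.0004, 0.0001, 0.0003, -0.0004, 0.0036, -0.0103, 0,  | [662.  34. 222.] 0.011
0.0004, 0.0001, 0.0003, -0.0000, 0.0030, -0.0105, 0,  | [666.  44. 222.] 0.011
0.0004, 0.0001, 0.0003, -0.0000, 0.0020, -0.0089, 0,  | [669.  53. 222.] 0.009
0.0004, 0.0001, 0.0003, -0.0000, 0.0016, -0.0090, 0,  | [672.  62. 222.] 0.009
0.0004, 0.0001, 0.0003, -0.0000, 0.0009, -0.0072, 0,  | [673.  69. 222.] 0.007
```

View pics/wrist11.png

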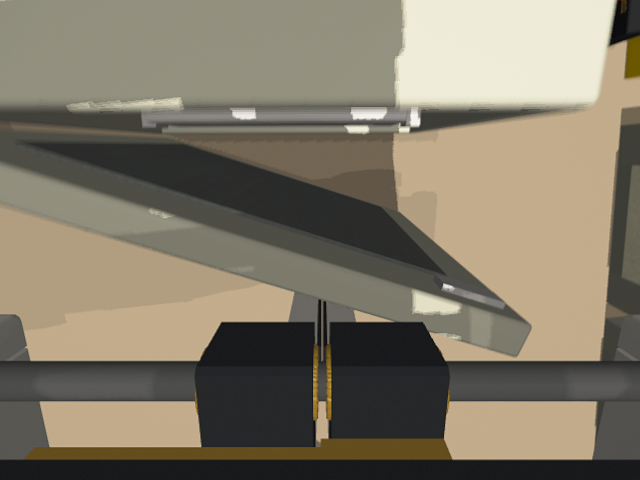

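View pics/top11.png

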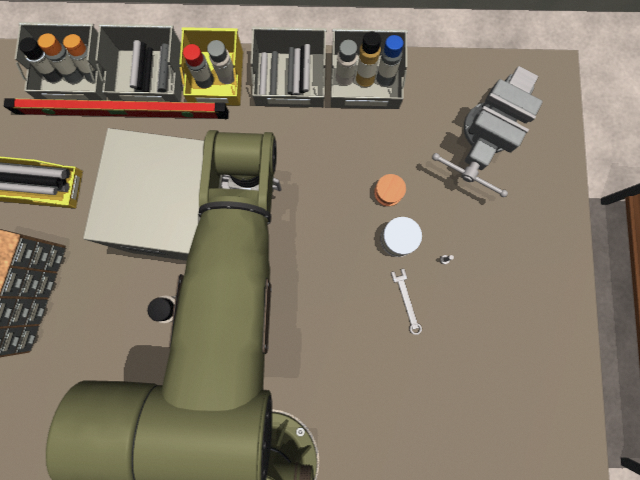

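Call:
{"fn": "apply_moves", "kwargs": {
  "plan": [0, 0, 0, 0, 0.0036, -0.0103, 0, 0, 0, 0, 0, 0.003, -0.0105, 0, 0, 0, 0, 0, 0.002, -0.009, 0, 0, 0, 0, 0, 0.0016, -0.009, 0, 0, 0, 0, 0, 0.001, -0.007, 0]
}}

```text
clock: 10.0
eef_pos: [672.9, 68.6, 220.2]
eef_rot: [-1.22, 1.568, -2.907]
wrist_force: [-0.9, -0.2, 0.1]
finger_gap: 0.5
```

```bash
python3 dr.py 178 .03 .01 0 -.02; python3 -c "
from cell import cams;import cv2
for n in ('wrist',):cv2.imwrite('pics/%s12.png'%n,cams.camera(n)['image'][:,:,::-1])"
```

```text
10.0 [ 0.048  0.586  1.081 -0.001  1.477  0.164] [672.889  68.635 220.223] [-0.907 -0.24   0.132] 0.524803202397434
[[-0.003  0.993 -0.116]
 [-0.001 -0.116 -0.993]
 [-1.    -0.003  0.001]]
hinge r 177.81312264176293
theta est 8 0.0627426303172012
theta est 12 0.040210962522157806
0.0004, 0.0003, 0.0007, -0.0018, 0.0009, -0.0057, 0,  | [674.  74. 222.] 0.006
0.0004, 0.0003, 0.0007, -0.0000, 0.0002, -0.0036, 0,  | [675.  78. 222.] 0.004
0.0004, 0.0003, 0.0007, -0.0000, 0.0001, -0.0018, 0,  | [675.  80. 222.] 0.002
0.0004, 0.0003, 0.0007, -0.0000, 0.0001, -0.0035, 0,  | [676.  83. 222.] 0.003
```

View pics/wrist12.png

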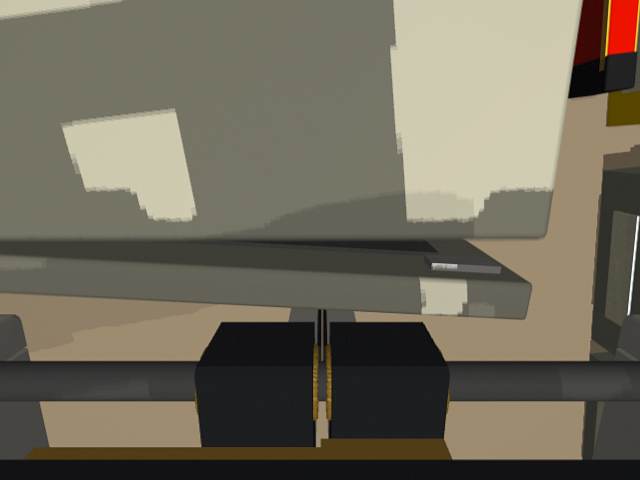

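Call:
{"fn": "apply_moves", "kwargs": {
  "plan": [0, 0, 0, -0.001, 0.001, -0.006, 0, 0, 0, 0, 0, 0, -0.004, 0, 0, 0, 0, 0, 0, -0.003, 0]
}}

```text
clock: 10.42
eef_pos: [675.2, 78.9, 221.4]
eef_rot: [-0.576, 1.565, -2.264]
wrist_force: [-6.9, -22.2, 2.9]
finger_gap: 0.6
```

Call:
{"fn": "apply_moves", "kwargs": {
  "plan": [0, 0, 0, 0, 0, -0.002, 0, 0, 0, 0, 0, 0, 0, 0, 0, 0, 0, 0, 0, 0, 0]
}}

```text
clock: 10.8
eef_pos: [675.1, 78.9, 221.4]
eef_rot: [-0.539, 1.563, -2.23]
wrist_force: [-8.5, -22.7, 2.3]
finger_gap: 0.4
```

```bash
python3 dr.py 178 0; python3 -c "
from cell import cams;import cv2
for n in ('wrist',):cv2.imwrite('pics/%s13.png'%n,cams.camera(n)['image'][:,:,::-1])"
```

```text
10.8 [ 0.065  0.596  1.064 -0.006  1.487  0.185] [675.117  78.865 221.421] [ -8.463 -22.733   2.315] 0.37222792545829175
[[-0.005  0.993 -0.119]
 [-0.006 -0.119 -0.993]
 [-1.    -0.004  0.006]]
hinge r 178.00497294338925
theta est 8 0.003943770819745215
theta est 12 -0.018563534807960087
-0.0018, 0.0064, 0.0038, -0.0006, 0.0002, -0.0007, 0,  | [675.  80. 222.] 0.001
```

View pics/wrist13.png

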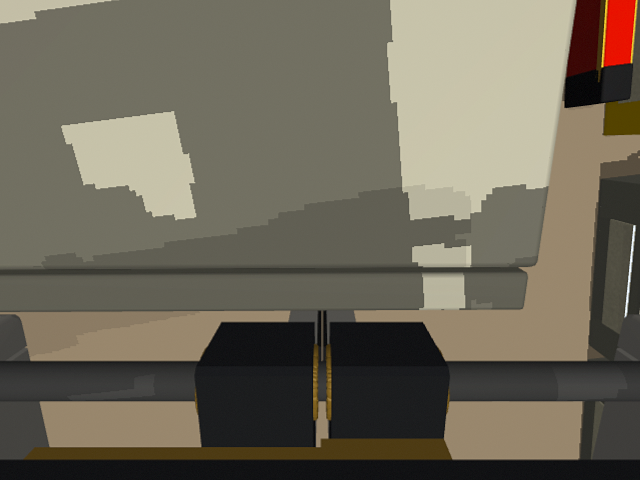

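Call:
{"fn": "apply_moves", "kwargs": {
  "plan": [0, 0, 0, 0, 0, 0.008, 0, 0, 0, 0, 0, 0, 0.02, 0, 0, 0, 0, -0.02, 0, 0.04, 0, 0, 0, 0, -0.04, 0, 0.04, 0, 0, 0, 0, 0, 0, 0, 0]
}}

```text
clock: 11.48
eef_pos: [663.5, -27.6, 285.0]
eef_rot: [1.284, 1.568, -0.406]
wrist_force: [-0.5, 1.1, 0.5]
finger_gap: 0.2
```

Call:
{"fn": "apply_moves", "kwargs": {
  "plan": [0, 0, 0, -0.02, -0.03, 0.045, 0, 0, 0, 0, 0, -0.04, 0.045, 0, 0, 0, 0, 0, -0.04, 0.04, 0, 0, 0, 0, 0, -0.04, 0.04, 0, 0, 0, 0, 0, 0, 0, 0]
}}

```text
clock: 12.1
eef_pos: [492.5, -177.3, 302.0]
eef_rot: [-1.135, 1.568, -2.825]
wrist_force: [0.4, -0.4, -0.2]
finger_gap: 0.5
```

```bash
python3 - <<'E'
from pl import *
from cell import cams
for n in('scene','top','wrist'):
    c=cams.camera(n); cv2.imwrite(f'pics/{n}14.png',c['image'][:,:,::-1])
st()
E
```

```text
12.25 [-0.409  0.19   1.436 -0.001  1.518 -0.293] [ 494.973 -175.284  301.549] [-0.184 -0.207 -0.082] 0.4450836006560039
[[-0.003  0.993 -0.116]
 [-0.    -0.116 -0.993]
 [-1.    -0.003  0.001]]
```

View pics/top14.png

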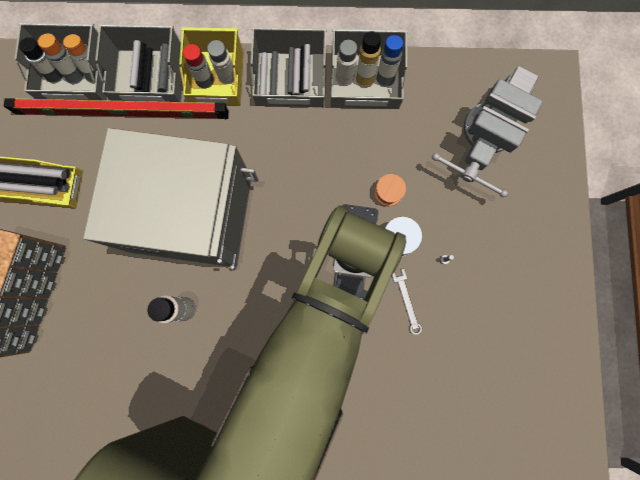

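View pics/scene14.png

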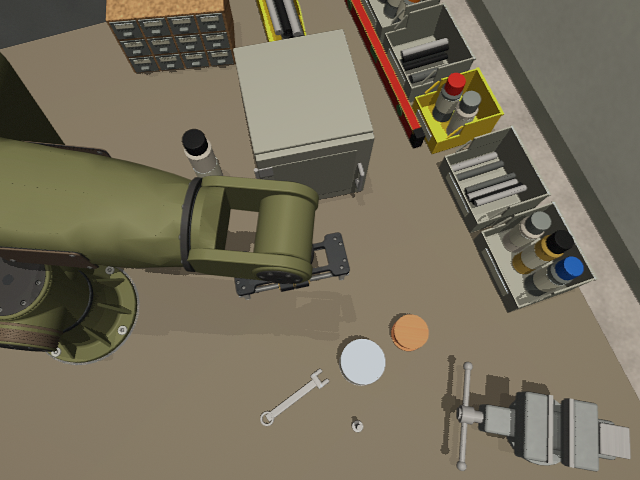

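View pics/wrist14.png

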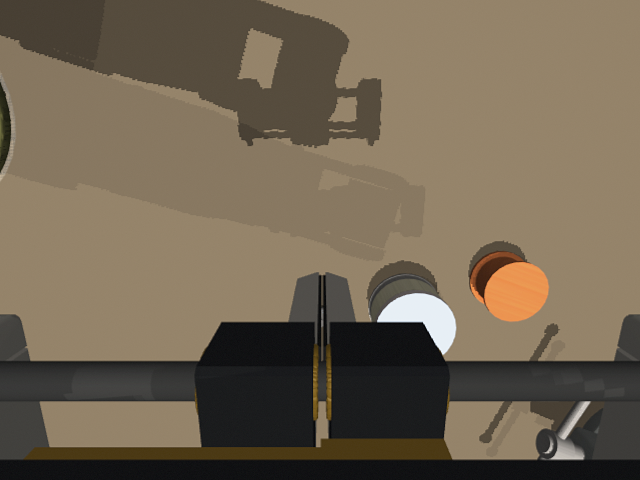

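```bash
python3 - <<'E'
import cv2
a=cv2.imread('pics/top14.png')[130:280,190:270]; cv2.imwrite('pics/z14.png',cv2.resize(a,None,fx=4,fy=4,interpolation=cv2.INTER_CUBIC))
from h import *; import fit
p=np.load('p.npy')
for t in(0,.03,.06): print(t,[(proj('top',fit.cab(p,fit.door(t,0,y,268)))[0]-[190,130])*4 for y in(-1,-257)])
E
```

```text
0 [array([105.10278369, 509.67330125]), array([184.50928753,  64.79937155])]
0.03 [array([105.15675913, 509.68189227]), array([197.86146215,  66.81276713])]
0.06 [array([105.21039562, 509.69210309]), array([211.14011097,  69.21189007])]
```

View pics/z14.png

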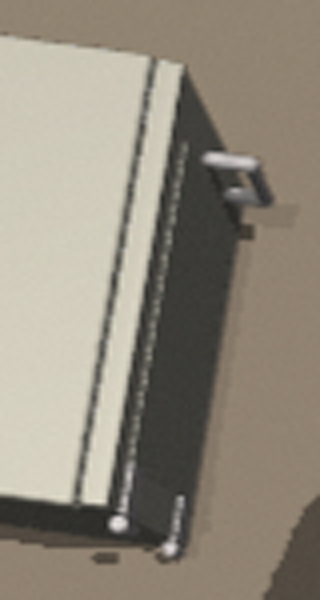

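Outer corners appear at (107,506) and (185,66). The model for a shut door puts them at (105,510) and (184.5,65), and the gap to the roof edge is even, so the door is shut. The bench things sit at unchanged pixels.

```bash
python3 -c "
from cell import ticket; print(ticket.sign_off())"
```

```text
the job is handed in; nothing more can be done
None
```

The cabinet is closed and I have handed the job in, at about 12 s on the robot's clock. `sign_off` gives no verdict, so what follows rests on my own checks.

**Tray:** I pushed it home from about 115 mm out with the shut fingertips. Force rose to about 50 N when it reached its stop. A rough wrist-camera check from a moving arm put the panel's top edge a few mm inside its nominal home position. That camera was good to only about 4 mm, and the 30 mm edge points came out too wide to be the panel's own corners.

**Cans:** In the last view with the door open, the parts I could see of both spray cans and the tin were standing. I could not see them after the door closed.

**Door:** I pushed it through its arc with the tool pointing down, above the handle. It met its stop at about 24 N. The fingertip position gave an angle between -0.02 and 0.004 rad. After I backed away, its outer top corners in the top view were within about 1 pixel of the shut-door model.

**Bench:** In the final top and scene pictures all five bystanders look unmoved compared with the start. That was by eye, and the arm hides part of the putty tin in the top view. The arm stood clear at hand-in, with wrist force near zero.

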